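# Snap the retaining clip onto the filter-wheel spindle

## Robot

A 6-joint arm with a two-finger parallel gripper is mounted at the origin on a cart in front of the work surface, level with it; the furniture and walls round the work are solid. World frame = base frame: x ahead of the robot, y to its left, z up, the work surface at z = 0. Lengths are in m, angles in degrees, forces in N, time in s.
With the tool pointing down it reaches from about 0.35 to 0.8 m from the base axis. Payload 7.3 kg.
Tool frame: the origin (TCP) lies on the centre line of the jaws, within the pads' length; the fingertips stand 25 mm ahead of it and the grasp point (between the pads) lies 6 mm ahead of it (env.tip_extent is the z of the fingertips in the tool frame, in m); z points along the fingers, y is the line along which they close (so a half turn about z gives the same grasp; the last joint's range is limited). The gripper opens to 85 mm and grips with 20 to 120 N. Pads are 22 mm wide; open, the fingers measure 114 mm over their backs; the gripper's body (76 mm by 85 mm) begins 54 mm behind the grasp point. The pads swing forward as they close: fully open they stand 13 mm farther back than shut.
Start: joints at [-77.464, 19.595, 87.324, -0, 73.075, -8.365], TCP at [0.187, -0.49, 0.256] pointing down, gripper open.
Joint ranges: [-145.02, 145.02], [-44.19, 115.74], [2.07, 154.8], [-57.11, 237.11], [16.16, 152.29], [-177.93, 177.93]. Speed limits (degrees/s): [147.25, 147.25, 180, 180, 180, 180].

## Interface

Orientations are given as [roll, pitch, yaw] about the fixed x, y, z axes, in that order (R = Rz(yaw) Ry(pitch) Rx(roll)).
In Python, from plant import readout, cams, sign_off, env gives the robot as it stands.
- The arm moves only by the shell command python3 -m handwheel 'ROWS' [FORCE]. ROWS is a JSON object of lists of equal length, an entry for each row: "xyz": the shift along the tool's x, y, z in cm, a list of three; "dr": the turn, a rotation vector about the tool's x, y, z in rad, a list of three; "jaw": the closure in counts, from 0 (fully open) to 255 (shut). A call has exactly 10 rows; each row is the pose to reach, as a shift and turn from the pose commanded when the call began, along the tool's axes at that moment; what a row does not reach only later rows make up. A row lasts 1/8 s, in which the tool goes at most 62.5 mm and 10.7 degrees, less where a joint would pass 70% of its speed; a pose out of reach is approached as far as the arm can. A call with a gripper value outside its range is refused whole. The fingers move at their own pace and stop on an object; FORCE is the grip in N (left out, the last holds). Time passes only in rows, so rows that repeat a pose let the fingers close, or fill a call up. It gives the time, the measured TCP pose, the force, the opening and the grip force at its end, in the units of the state.
- readout.sense(): the state, without advancing time (a new reading comes with each control period).
- cams.get_image(name): name is "scene" or "top"; returns the picture (384x512x3 uint8, red, green, blue); there is no depth.
- cams.camera_params(name): a dict with "vertical_fov" (degrees; the focal length in pixels is half the picture's height over the tangent of half this angle, whatever the lens; pixels are square), "cx", "cy" (the principal point, pixels), "R" (3x3) and "t" (3): a world point X has camera coordinates R X + t. Camera axes: x right, y down, z forward; pixel columns grow to the right and rows downward; lengths in m; the calibration is good to about 2 mm. A picture is of the moment at which its call begins. camera_params takes no time and is no camera call.
- sign_off(): hands the job in; it is judged then, once.
The state is a dict: "clock": time; "qpos": joint angles; "dq": joint speeds; "tau": joint torques, N m; "position": TCP position; "eef_rot": TCP orientation; "contact_force": force on the tool from outside, world axes, zero at the start; "wrist_torque": the same for the moment, N m; "finger_gap": opening from 0.0 (shut) to 1.0 (fully open); "gripper_force": force on a finger pad.
Only numpy, scipy, OpenCV 4.12 (cv2) and the standard library are available. Lean on these libraries where they do the work, as an engineer would, in place of code of your own. Each camera call takes 0.05 s, during which the arm holds its last target. There are 200 camera calls.

## Task

Secure the filter wheel: squeeze the two orange ears of the spring retaining clip so that its ring spreads, lower it over the head of the spindle that carries the black filter wheel, and let the ring close into the spindle's groove just above the wheel. Leave the clip there, lying level in the groove, fully closed. The other spindle, without a wheel, stays empty.

Things in the scene. Friction and masses are not known exactly. Their poses are not given: they have to be found in the camera images.
- clip_ears (a point): Grip point: midway between the clip's two orange upright ears, half-way up them, 18 mm above its underside. x points to the ring, y across the ears. Ears: plates 36 mm tall, 20 long, 4 thick; at rest splayed, 57 mm wide outside; squeezed to the stop they are parallel, 23 mm wide outside, the ring fully spread. A spring of 5 (shut) to 9 N (squeezed) pushes each ear out.
- clip: The retaining clip, a flat steel spring clip, 100 mm long, 70 g. Origin: centre of the ring at its underside, 75 mm from the ears' midpoint along x (ears to ring); z up. Ring 7 mm thick; shut: bore 20 mm, 30 across, its front open a few mm; spread: halves about 55 mm apart inside. A dark cross plate, 46 wide, top 12 mm up, joins the halves 22 to 40 mm from the ears' midpoint.
- clip_jaw (a joint): How far the ring is spread: 0 rad shut (at rest), 0.42 rad fully spread (stop). Both jaws turn together. Let go, the ears spring the ring shut.
- spindle_groove (a point): On the upright axis of the spindle with the black filter wheel (116 mm across, six coloured discs, grey foot, top 40 mm above the table), 7 mm above the wheel's top. Groove: slippery neck 14 mm thick, from the wheel's top up 14 mm to a steel head 26 mm across, 8 thick. The clip may point any way; it comes to lie on the wheel. A like spindle without wheel stands elsewhere.
Things that resemble listed ones, but are neither listed nor needed, are in the scene too. What is shaped like the clip but yellow is not meant.

How it is judged (in metres and radians):
On the way:
1. the clip's ring, spread by its ears, is over the spindle that carries the wheel, above the table (value of joint clip_jaw above 0.2 rad and horizontal distance between clip and spindle_groove below 0.025 m and height (world z) of clip above 0.035 m), for 0.1 s.
At the end, for the whole second after the job is handed in: The clip's ring is shut (spread under 0.1 rad) in the groove of the wheel's spindle: its centre within 10 mm of the spindle's axis, its underside between 11 mm below and 3 mm above the groove's mid height (so below the head), level to within 10 degrees, at rest and released (horizontal distance between clip and spindle_groove below 0.01 m and z of clip in the frame of spindle_groove between -0.011 and 0.003 m and angle between clip's own z axis and vertical below 0.17 rad and value of joint clip_jaw below 0.1 rad and linear speed of clip below 0.03 m/s); the robot touches nothing.
It also fails if it takes over 38 s, if anything falls off the work surface, if the arm or the gripper's body presses on something with over 40 N, if the wrist force passes 120 N, or if a joint passes its speed limit or range.

## Working session

There is one attempt and no reset: what is moved stays moved. The work goes in short steps, Python scripts to look and compute and a shell command to move; the robot and the scene stay as the last step left them, time stands still between calls to the robot, and variables do not carry over. Pictures are saved under pics/ and viewed, at most 10 in all, crops included, and the job is handed in when it is done.

```bash
ls; mkdir -p pics
python3 - <<'E'
from plant import readout,cams,env
import cv2,numpy as np
for n in("scene","top"):
    im=cams.get_image(n); cv2.imwrite(f"pics/{n}0.png",im[:,:,::-1])
    p=cams.camera_params(n); R=np.array(p["R"]);print(n,p, "pos",-R.T@np.array(p["t"]))
print(readout.sense(),env.tip_extent)
a=[cv2.imread(f"pics/{n}0.png") for n in("scene","top")]
E
```

```text
pics
scene {'vertical_fov': 46.51465991452124, 'cx': 254.27246254888595, 'cy': 181.9994245755757, 'R': array([[-0.89778393, -0.44026244, -0.01236895],
       [-0.32007816,  0.67148032, -0.66832938],
       [ 0.30254583, -0.59605635, -0.74376263]]), 't': array([0.43378337, 0.26738904, 0.82300862])} pos [0.22603131 0.50199156 0.79619245]
top {'vertical_fov': 57.02155356769879, 'cx': 256.28500384022334, 'cy': 196.70132775007085, 'R': array([[-6.95047012e-03, -9.99974178e-01, -1.82617072e-03],
       [-9.82921561e-01,  7.16775810e-03, -1.83885367e-01],
       [ 1.83893708e-01,  5.16892829e-04, -9.82945999e-01]]), 't': array([-0.06636756,  0.5383042 ,  0.83118641])} pos [ 0.37579957 -0.07065391  0.91587642]
{'clock': 0.1, 'qpos': array([-7.74644541e+01,  1.96343349e+01,  8.73693763e+01,  2.60820082e-04,
        7.30758081e+01, -8.36498188e+00]), 'dq': array([-0.14073892, -0.05927939, -0.17639188, -0.0267028 ,  0.00820524,
       -0.00933197]), 'tau': array([ 1.85467725e-03, -4.34447551e+01, -2.46491843e+01, -4.64931031e-05,
        4.65582940e-03, -9.70325473e-07]), 'position': array([ 0.18724791, -0.4901418 ,  0.25569281]), 'eef_rot': array([-1.79921363e+02, -1.18151078e-02,  2.09004436e+01]), 'contact_force': array([ 0.45044485,  0.42244923, -0.54199335]), 'wrist_torque': array([0.03499239, 0.00408519, 0.01169854]), 'gripper_force': 0.0, 'finger_gap': 1.001516308078258} 0.025
```

View pics/scene0.png

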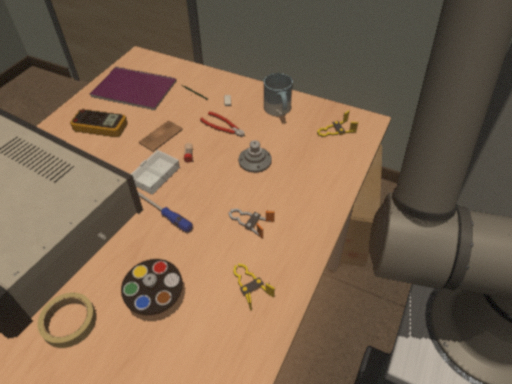

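View pics/top0.png

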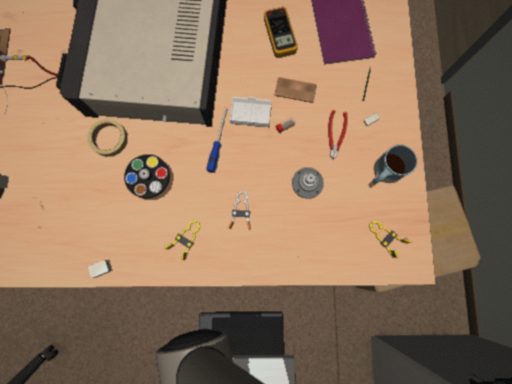

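Both pictures show the steel clip with orange ears at top (240,212) / scene (255,220). The black wheel is at top (148,177) / scene (153,288).

What could be mistaken for them: yellow clips at top (185,238) and (389,238), pliers at (337,135), and the bare spindle at (308,181). I choose the steel and orange clip and the wheel with coloured discs. I'll check both in one close crop.

Run:
```python
import cv2,numpy as np
t=cv2.imread("pics/top0.png");s=cv2.imread("pics/scene0.png")
f=lambda im,u,v,w=32,h=24:cv2.resize(im[v-h:v+h,u-w:u+w],(400,300),interpolation=cv2.INTER_CUBIC)
cv2.imwrite("pics/crop0.png",np.vstack([np.hstack([f(t,240,212),f(t,148,177)]),np.hstack([f(s,252,220),f(s,153,288,40,30)])]))
```

```text
(no output)
```

View pics/crop0.png

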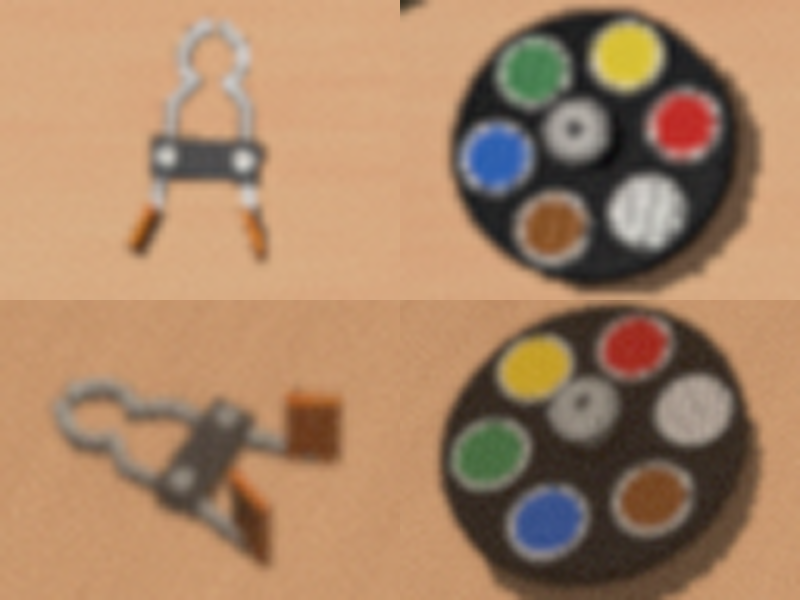

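The crop confirms both choices: the steel clip with two orange ears, ring up at top (242,197), and the wheel's spindle head at top (144,174). Now I'll work out positions.

```bash
cat > h.py <<'E'
import cv2,numpy as np
from plant import readout,cams,env
P={n:cams.camera_params(n) for n in("scene","top")}
def ray(n,uv):
    p=P[n];f=192/np.tan(np.radians(p["vertical_fov"])/2);R=np.array(p["R"])
    d=R.T@np.array([(uv[0]-p["cx"])/f,(uv[1]-p["cy"])/f,1]);return -R.T@np.array(p["t"]),d/np.linalg.norm(d)
def plane(n,uv,z):
    o,d=ray(n,uv);return o+d*(z-o[2])/d[2]
def tri(a,b):
    o,d=ray("top",a);q,e=ray("scene",b)
    s=np.linalg.lstsq(np.c_[d,-e],q-o,rcond=None)[0];A,B=o+s[0]*d,q+s[1]*e;return (A+B)/2,np.linalg.norm(A-B)
def blobs(im,m,amin=8):
    n,l,st,c=cv2.connectedComponentsWithStats(m.astype(np.uint8));return [(c[i],st[i]) for i in range(1,n) if st[i,4]>=amin]
E
python3 - <<'E'
from h import *
np.set_printoptions(precision=4,suppress=True)
print("head",tri((143.7,173.6),(149.2,278.5)), plane("top",(143.7,173.6),.062),plane("scene",(149.2,278.5),.062))
t=cv2.imread("pics/top0.png");s=cv2.imread("pics/scene0.png")
for n,im,(u0,v0,u1,v1) in(("top",t,(224,186,258,234)),("scene",s,(225,200,285,245))):
    c=cv2.cvtColor(im[v0:v1,u0:u1],cv2.COLOR_BGR2HSV)
    m=(c[...,1]>175)
    for b in blobs(c,m):
        uv=b[0]+[u0,v0];print(n,"orange",uv,b[1],plane(n,uv,.018))
g=lambda x,y,z:plane("top",(208+x/6.25-.5,188+y/6.25-.5),z)
r=g(213,58,.005);p=g(206,160,.012);e=(g(140,225,.036)+g(255,233,.036))/2
print("ring",r,"plate",p,"ears~",e,np.linalg.norm((r-p)[:2]),np.linalg.norm((r-e)[:2]))
print("ring halves width",np.linalg.norm(g(181,60,.007)-g(248,60,.007)),"platew",np.linalg.norm(g(150,158,.012)-g(266,160,.012)))
d=r-p;print("yaw",np.degrees(np.arctan2(d[1],d[0])))
print("wheel",plane("top",(148,177),.035))
E
```

```text
head (array([0.5976, 0.2116, 0.0563]), np.float64(4.691147143681827e-05)) [0.5961 0.2097 0.062 ] [0.5947 0.2138 0.062 ]
scene orange [269.4444 215.2667] [41 11  8  9 45] [ 0.4693 -0.0479  0.018 ]
scene orange [259.6 227.4] [33 25  4  6 10] [ 0.4746 -0.009   0.018 ]
ring [ 0.5463 -0.0316  0.005 ] plate [ 0.5022 -0.0291  0.012 ] ears~ [ 0.471  -0.0268  0.036 ] 0.04418903668365033 0.07539841406284105
ring halves width 0.02804161713076582 platew 0.04789587262870592
yaw -3.3200540014837703
wheel [0.594 0.207 0.035]
```

```bash
cat >> h.py <<'E'
from scipy.spatial.transform import Rotation as Ro
def go(xyz,yaw=None,roll=180,pitch=0):
    s=readout.sense();R=Ro.from_euler("xyz",s["eef_rot"],degrees=True)
    print("pos",s["position"].round(4),"rot",s["eef_rot"].round(2),"gap",round(s["finger_gap"],3),"F",round(s["gripper_force"],1),s["contact_force"].round(1),"t",s["clock"])
    y=s["eef_rot"][2] if yaw is None else yaw
    T=Ro.from_euler("xyz",[roll,pitch,y],degrees=True)
    print("shift cm",(R.inv().apply(np.array(xyz)-s["position"])*100).round(2),"dr",(R.inv()*T).as_rotvec().round(3))
E
python3 -c "
from h import *
go([.471,-.027,.12],-3.3)"
```

```text
pos [ 0.1872 -0.4901  0.2557] rot [-1.7992e+02 -1.0000e-02  2.0900e+01] gap 1.002 F 0.0 [ 0.5  0.4 -0.5] t 0.1
shift cm [ 43.03 -33.13  13.62] dr [-0.001  0.     0.422]
```

```bash
python3 -m handwheel '{"xyz":[[4.3,-3.3,1],[9,-7,2],[14,-10.5,3],[19,-14.5,5],[24,-18.5,7],[29,-22.3,9],[34,-26,11],[39,-30,12.5],[43,-33.1,13.6],[43,-33.1,13.6]],"dr":[[0,0,0.06],[0,0,0.12],[0,0,0.18],[0,0,0.24],[0,0,0.3],[0,0,0.35],[0,0,0.4],[0,0,0.422],[0,0,0.422],[0,0,0.422]],"jaw":[0,0,0,0,0,0,0,0,0,0]}' 60
python3 - <<'E'
from h import *
go([.471,-.027,.029],-3.3)
a=cams.get_image("scene")[...,::-1];b=cams.get_image("top")[...,::-1]
cv2.imwrite("pics/c1.png",np.hstack([cv2.resize(a[160:280,180:340],(400,300)),cv2.resize(b[160:280,160:320],(400,300))]))
E
```

```text
clock: 1.35
position: [0.4715, -0.0246, 0.1191]
eef_rot: [-180.0, 0.1, -3.0]
contact_force: [-1.8, -0.9, -0.3]
finger_gap: 1.003
gripper_force: 0.0
pos [ 0.4715 -0.0246  0.1191] rot [-1.7997e+02  1.0000e-01 -2.9800e+00] gap 1.003 F 0.0 [-1.8 -0.9 -0.3] t 1.35
shift cm [-0.02  0.25  9.01] dr [-0.001  0.002  0.006]
```

View pics/c1.png

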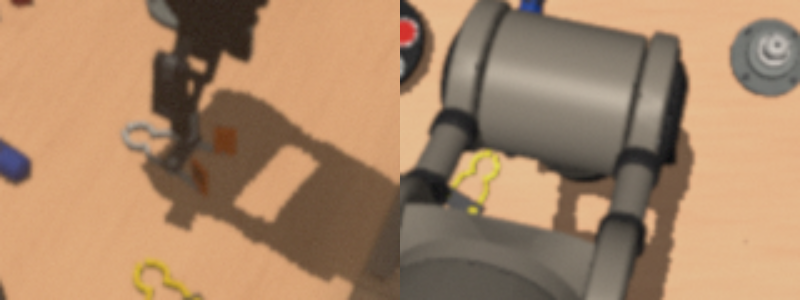

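The scene crop shows the gripper standing over the clip, ring visible at crop (140,135) and ears at (225,140) and (200,178). The top view is blocked by the arm. I'll lower and squeeze gradually.

```bash
python3 -m handwheel '{"xyz":[[0,0,2.5],[0,0,5],[0,0,7.5],[0,0,9.1],[0,0,9.1],[0,0,9.1],[0,0,9.1],[0,0,9.1],[0,0,9.1],[0,0,9.1]],"dr":[[0,0,0],[0,0,0],[0,0,0],[0,0,0],[0,0,0],[0,0,0],[0,0,0],[0,0,0],[0,0,0],[0,0,0]],"jaw":[0,0,0,0,30,60,90,130,170,220]}' 60; python3 -c "
from h import *
go([.471,-.027,.028],-3.3)"
```

```text
clock: 2.7
position: [0.4728, -0.0282, 0.0315]
eef_rot: [180.0, -0.3, -3.3]
contact_force: [-0.7, 0.4, 15.2]
finger_gap: 0.231
gripper_force: 74.2
pos [ 0.4728 -0.0282  0.0315] rot [179.95  -0.3   -3.28] gap 0.231 F 74.2 [-0.7  0.4 15.2] t 2.7
shift cm [-0.19 -0.11  0.35] dr [ 0.001 -0.005  0.   ]
```

```bash
python3 -m handwheel '{"xyz":[[0,0,-0.3],[0,0,-0.6],[0,0,-1],[0,0,-2],[0,0,-3.5],[0,0,-5],[0,0,-7],[0,0,-9],[0,0,-11],[0,0,-11]],"dr":[[0,0,0],[0,0,0],[0,0,0],[0,0,0],[0,0,0],[0,0,0],[0,0,0],[0,0,0],[0,0,0],[0,0,0]],"jaw":[220,220,220,220,220,220,220,220,220,220]}' 60
python3 - <<'E'
from h import *
go([.471,-.027,.14],-3.3)
a=cams.get_image("scene")[...,::-1];cv2.imwrite("pics/s2.png",a)
b=cams.get_image("top")[...,::-1];cv2.imwrite("pics/t2.png",b)
cv2.imwrite("pics/c2.png",np.hstack([cv2.resize(a[150:270,180:340],(400,300)),cv2.resize(b[130:250,160:320],(400,300))]))
E
```

```text
clock: 3.95
position: [0.4718, -0.028, 0.1408]
eef_rot: [180.0, -0.2, -3.3]
contact_force: [-0.2, 1.1, -1.3]
finger_gap: 0.228
gripper_force: 73.0
pos [ 0.4718 -0.028   0.1408] rot [179.96  -0.2   -3.28] gap 0.228 F 73.0 [-0.2  1.1 -1.3] t 3.95
shift cm [-0.08 -0.1   0.08] dr [ 0.001 -0.003  0.   ]
```

View pics/c2.png

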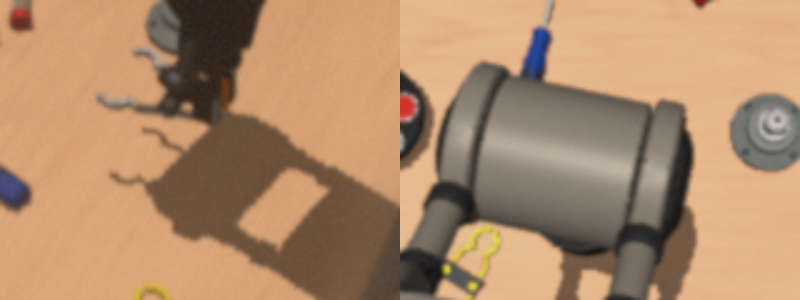

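The clip is held, lifted and spread; ring tips show at scene (220,189) and (235,171). I'll check its level and in-hand position from those tips.

Run:
```python
from h import *
s=readout.sense();c=s["position"];y=np.radians(-3.28);X=np.array([np.cos(y),np.sin(y)]);Y=np.array([-X[1],X[0]])
for z in(.100,.1125,.12):
  P2=[plane("scene",(180+u/2.5-.3,150+v/2.5-.3),z)[:2]-c[:2] for u,v in((99,98),(136,51))]
  print(z,[(1000*p@X,1000*p@Y) for p in P2])
print((1000*np.array([.471,-.0268])).tolist())
go([.596-.075*np.cos(y),.211-.075*np.sin(y),.14])
```

```text
0.1 [(np.float64(94.14884829891356), np.float64(25.662509462767648)), (np.float64(94.99531485019251), np.float64(-34.975472928239746))]
0.1125 [(np.float64(87.52936616859671), np.float64(34.447102976133124)), (np.float64(88.36063457771102), np.float64(-25.102136244145868))]
0.12 [(np.float64(83.55767689040665), np.float64(39.71785908415236)), (np.float64(84.37982641422221), np.float64(-19.178134233689665))]
[471.0, -26.8]
pos [ 0.4706 -0.0278  0.1391] rot [ 1.80e+02  1.00e-02 -3.28e+00] gap 0.226 F 73.0 [ 0.2 -0.1 -1.1] t 4.05
shift cm [  3.65 -24.56  -0.1 ] dr [0. 0. 0.]
```

```bash
python3 -m handwheel '{"xyz":[[0.3,-2,0],[0.8,-5,0],[1.4,-9,0],[2,-13,0],[2.6,-17,0],[3.2,-21,0],[3.5,-23.5,0],[3.6,-24.5,0],[3.6,-24.5,0],[3.6,-24.5,0]],"dr":[[0,0,0],[0,0,0],[0,0,0],[0,0,0],[0,0,0],[0,0,0],[0,0,0],[0,0,0],[0,0,0],[0,0,0]],"jaw":[220,220,220,220,220,220,220,220,220,220]}' 60
python3 - <<'E'
from h import *
y=np.radians(-3.28)
go([.596-.075*np.cos(y),.211-.075*np.sin(y),.14])
a=cams.get_image("scene")[...,::-1];cv2.imwrite("pics/s3.png",a)
b=cams.get_image("top")[...,::-1];cv2.imwrite("pics/t3.png",b)
cv2.imwrite("pics/c3.png",np.hstack([cv2.resize(a[210:330,80:240],(400,300)),cv2.resize(b[130:250,80:240],(400,300))]))
E
```

```text
clock: 5.3
position: [0.5207, 0.2137, 0.139]
eef_rot: [180.0, 0.0, -3.3]
contact_force: [-1.2, -0.7, -0.9]
finger_gap: 0.226
gripper_force: 73.0
pos [0.5207 0.2137 0.139 ] rot [ 1.7996e+02  5.0000e-02 -3.3300e+00] gap 0.226 F 73.0 [-1.2 -0.7 -0.9] t 5.3
shift cm [ 0.04 -0.16 -0.1 ] dr [0.001 0.001 0.   ]
```

View pics/c3.png

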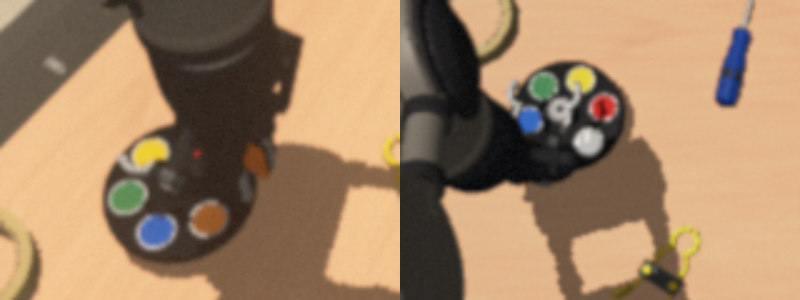

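The top crop shows the wheel head at (560,108) between the two spread ring halves, at about (513,95) and (577,97). I'll zoom in to measure centring.

```bash
python3 -c "
import cv2
b=cv2.imread('pics/t3.png')[150:195,115:175];cv2.imwrite('pics/z3.png',cv2.resize(b,(600,450),interpolation=cv2.INTER_CUBIC))"
```

```text
(no output)
```

View pics/z3.png

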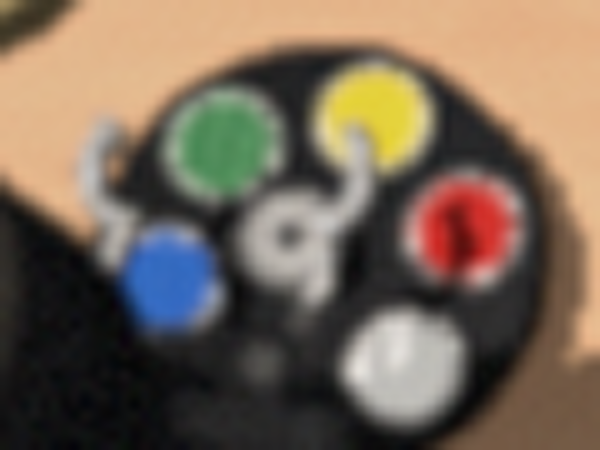

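Run:
```python
from h import *
g=lambda x,y,z:plane("top",(115+x/10-.45,150+y/10-.45),z)
h=[g(291,236,z) for z in(.056,.062)]
L,R=g(107,128,.112),g(352,130,.112);L2,R2=g(85,165,.112),g(375,172,.112);L3,R3=g(122,222,.112),g(338,222,.112)
c=readout.sense()["position"];X=np.array([np.cos(np.radians(-3.3)),np.sin(np.radians(-3.3))]);Y=np.array([-X[1],X[0]])
f=lambda p:((p-c)[:2]@X*1000,(p-c)[:2]@Y*1000)
for p in(L,R,(L+R)/2,(L2+R2)/2,(L3+R3)/2,*h):print(np.round(f(p),1))
```

```text
[88.4 29.6]
[ 90.8 -28.2]
[89.6  0.7]
[80.1 -0.5]
[67.1 -1.9]
[77.9  2.6]
[76.5  0.6]
```

```bash
python3 -m handwheel '{"xyz":[[0.1,-0.1,0],[0.1,-0.1,1],[0.1,-0.1,2],[0.1,-0.1,3],[0.1,-0.1,4],[0.1,-0.1,4.8],[0.1,-0.1,5.4],[0.1,-0.1,5.8],[0.1,-0.1,6.1],[0.1,-0.1,6.1]],"dr":[[0,0,0],[0,0,0],[0,0,0],[0,0,0],[0,0,0],[0,0,0],[0,0,0],[0,0,0],[0,0,0],[0,0,0]],"jaw":[220,220,220,220,220,220,220,220,220,220]}' 60
python3 - <<'E'
from h import *
go([.522,.215,.074],-3.3)
a=cams.get_image("scene")[...,::-1];cv2.imwrite("pics/s4.png",a)
b=cams.get_image("top")[...,::-1];cv2.imwrite("pics/t4.png",b)
cv2.imwrite("pics/c4.png",np.hstack([cv2.resize(x,(400,300),interpolation=cv2.INTER_CUBIC) for x in(a[258:318,113:193],b[150:195,115:175])]))
E
```

```text
clock: 6.65
position: [0.5219, 0.2156, 0.0782]
eef_rot: [180.0, 0.0, -3.3]
contact_force: [-0.8, -0.0, -0.6]
finger_gap: 0.228
gripper_force: 73.0
pos [0.5219 0.2156 0.0782] rot [179.99   0.    -3.28] gap 0.228 F 73.0 [-0.8 -0.  -0.6] t 6.65
shift cm [0.01 0.06 0.42] dr [0. 0. 0.]
```

View pics/c4.png

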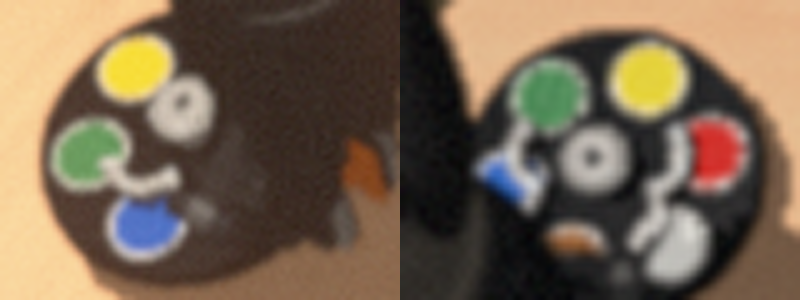

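The ring halves sit either side of the spindle head: head at right crop (592,157), halves at (525,170) and (675,170). The clip is centred, so I'll lower the last 4 mm and release gradually.

```bash
python3 -m handwheel '{"xyz":[[0,0,0.2],[0,0,0.4],[0,0,0.4],[0,0,0.45],[0,0,0.5],[0,0,0.55],[0,0,0.6],[0,0,0.6],[0,0,0.6],[0,0,0.6]],"dr":[[0,0,0],[0,0,0],[0,0,0],[0,0,0],[0,0,0],[0,0,0],[0,0,0],[0,0,0],[0,0,0],[0,0,0]],"jaw":[220,220,195,175,155,135,115,90,50,0]}' 20
python3 - <<'E'
from h import *
go([.522,.215,.074],-3.3)
a=cams.get_image("scene")[...,::-1]
b=cams.get_image("top")[...,::-1]
cv2.imwrite("pics/c5.png",np.hstack([cv2.resize(x,(400,300),interpolation=cv2.INTER_CUBIC) for x in(a[258:318,113:193],b[150:195,115:175])]))
E
```

```text
clock: 8.0
position: [0.5221, 0.2157, 0.0724]
eef_rot: [-180.0, -0.0, -3.3]
contact_force: [0.2, -0.2, -0.2]
finger_gap: 0.982
gripper_force: 0.0
pos [0.5221 0.2157 0.0724] rot [-1.80e+02 -2.00e-02 -3.28e+00] gap 0.982 F 0.0 [ 0.2 -0.2 -0.2] t 8.0
shift cm [-0.    0.07 -0.16] dr [-0. -0.  0.]
```

View pics/c5.png

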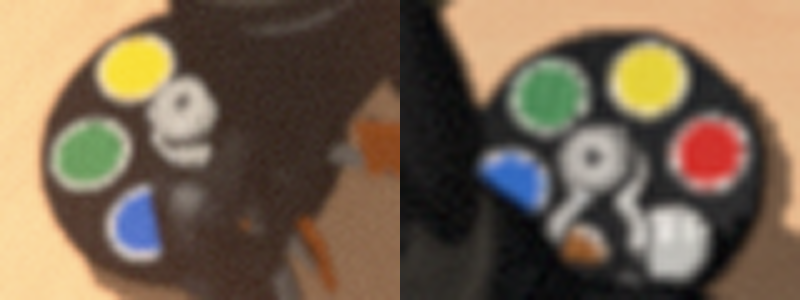

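The ring has closed under the head, which now covers it in both crops, and the ears have sprung apart. I'll back straight up, then move aside.

```bash
python3 -m handwheel '{"xyz":[[0,0,-1],[0,0,-2.5],[0,0,-4.5],[0,0,-7],[0,0,-10],[0,2,-13],[-1,7,-14],[-2,13,-14],[-3,19,-14],[-3,25,-14]],"dr":[[0,0,0],[0,0,0],[0,0,0],[0,0,0],[0,0,0],[0,0,0],[0,0,0],[0,0,0],[0,0,0],[0,0,0]],"jaw":[0,0,0,0,0,0,0,0,0,0]}'
python3 - <<'E'
from h import *
go([.522,.215,.074],-3.3)
a=cams.get_image("scene")[...,::-1]
b=cams.get_image("top")[...,::-1]
cv2.imwrite("pics/c6.png",np.hstack([cv2.resize(x,(400,300),interpolation=cv2.INTER_CUBIC) for x in(a[243:318,113:213],b[158:212,108:180])]))
E
```

```text
clock: 9.35
position: [0.477, -0.0338, 0.2138]
eef_rot: [180.0, -0.1, -3.2]
contact_force: [0.6, -0.5, 1.3]
finger_gap: 0.998
gripper_force: 0.0
pos [ 0.477  -0.0338  0.2138] rot [ 1.7998e+02 -1.2000e-01 -3.2500e+00] gap 0.998 F 0.0 [ 0.6 -0.5  1.3] t 9.35
shift cm [  3.05 -25.1   13.98] dr [ 0.    -0.002  0.001]
```

View pics/c6.png

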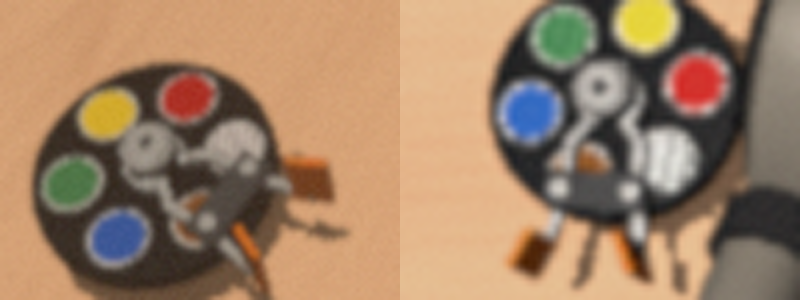

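Ring hidden beneath the head, plate resting on the wheel, ears splayed. One quick check of distance and level using the two rivets.

Run:
```python
from h import *
t=lambda x,y:(108+(x-400)/5.556-.4,158+y/5.556-.4)
s=lambda x,y:(113+x/4-.4,243+y/4-.4)
a,_=tri(t(558,188),s(207,222));b,_=tri(t(630,191),s(249,165));h,_=tri(t(600,87),s(148,143))
print(a,b,h,np.linalg.norm(a-b),np.linalg.norm(((a+b)/2-h)[:2]))
p=plane("top",t(594,190),.052);q=plane("top",t(600,87),.062);print(p,q,np.linalg.norm((p-q)[:2]))
```

```text
[0.55301481 0.23038931 0.0495154 ] [0.55130001 0.19770628 0.05013107] [0.59758499 0.2113503  0.05690387] 0.03273376866518418 0.045507597635267794
[0.55193132 0.21349115 0.052     ] [0.59697669 0.20997252 0.062     ] 0.045182589659224115
```

```bash
python3 -c "
from plant import sign_off
print(sign_off())"
```

```text
the job is handed in; nothing more can be done
None
```

I handed the job in at about 9.5 s: the last pictures show the clip closed under the head of the wheel's spindle, lying on the wheel. Its ring measures within 1–2 mm of the axis and it looks level. The arm is clear, the other spindle is empty, and the hand-in returned no verdict.

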